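# Set the length stop on the sawing jig and load the strip

## Robot

A 6-joint arm with a two-finger parallel gripper is mounted at the origin on the work surface. World frame = base frame: x ahead of the robot, y to its left, z up, the work surface at z = 0. Lengths are in mm, angles in rad, forces in N, time in s.
With the tool pointing down it reaches from about 350 to 875 mm from the base axis. Payload 4.2 kg.
Tool frame: the origin (TCP) lies at the very end of the fingers, on their centre line; the grasp point (between the pads) lies arm.grip_depth behind it (arm.grip_depth is the distance from the TCP to the grasp point, in mm); z points along the fingers, y is the direction in which the jaws open and shut (so a half turn about z gives the same grasp; the last joint's range is limited). The gripper opens to 85 mm and grips with 20 to 120 N. Pads are 22 mm wide; open, the fingers measure 114 mm over their backs; the gripper's body (76 mm by 85 mm) begins 54 mm behind the grasp point. The pads swing forward as they close: fully open they stand 13 mm farther back than shut.
Start: joints at [1.37, 0.385, 0.008, 0, -1.194, -0.259], TCP at [277.322, 560.082, 231.312] pointing down, gripper open.
Joint ranges: [-3.14, 3.14], [-1.21, 2.06], [-1.07, 1.41], [-3.16, 2.05], [-2.99, -0.16], [-3.1, 3.1]. Speed limits (rad/s): [2.79, 2.79, 3.14, 3.14, 3.14, 3.14].

## Interface

Orientations are given as a unit quaternion [x, y, z, w].
In Python, from bench import arm, optics, workorder gives the robot as it stands. The module is installed in compiled form; this text tells all that it offers.
- The arm moves only by the tool play_rows, never from a script. Its arguments are lists of equal length, an entry for each row: "travel": the shift along the tool's x, y, z in m, a list of three; "rotation": the turn, a rotation vector about the tool's x, y, z in rad, a list of three; "grip": the opening, from 0 (shut) to 1 (fully open). In form: {"travel": [[x, y, z], ...], "rotation": [[rx, ry, rz], ...], "grip": [grip, ...]}. A call has 1 to 12 rows; each row shifts and turns the commanded pose from where the row before left it, along the tool's axes as they then stand; what a row does not reach is not made up. A row lasts 1/12 s, in which the tool goes at most 41.7 mm and 7.16 degrees, less where a joint would pass 70% of its speed; a pose out of reach is approached as far as the arm can. A call is refused whole if a number of a shift passes 0.0417 or a number of a turn 0.125, either way. A call with a gripper value outside its range is refused whole. The fingers move at their own pace and stop on an object; the grip force is fixed at half the most. Time passes only in rows, so rows that do not move let the fingers close. It gives the time, the measured TCP pose, the force and the opening at its end, in the units of the state.
- arm.read_state(): the state, without advancing time (a new reading comes with each control period).
- optics.get_image(name): name is "scene" or "side" or "wrist"; returns a dict with "image" (420x560x3 uint8, blue, green, red), "depth" (420x560 float32, mm along the optical axis (not along the pixel's ray), 0 where there is no reading), "camera_matrix" (3x3 intrinsics, pixels), "k1" (the pictures are not rectified: a ray, as slopes to the right and down, at radius r is drawn at 1 + k1 r^2 times it, then the intrinsics apply), "R" (3x3) and "t" (3): a world point X has camera coordinates R X + t; the wrist camera has in their place "hand_eye" (4x4, takes a point from camera to tool coordinates, whose origin is the TCP and whose axes are the flange's). Camera axes: x right, y down, z forward; pixel columns grow to the right and rows downward; lengths in mm; the calibration is good to about 2 mm. A picture is of the moment at which its call begins: read the wrist's pose just before it.
- workorder.job_done(): hands the job in, once; it reports no verdict.
The state is a dict: "clock": time; "joints": joint angles; "joint_vel": joint speeds; "joint_efforts": joint torques, N m; "position": TCP position; "ee_rot": TCP orientation; "contact_force": force on the tool from outside, world axes, zero at the start; "wrist_torque": the same for the moment, N m; "gripper_width": finger opening in mm.
Only numpy, scipy, OpenCV 4.12 (cv2) and the standard library are available. Lean on these libraries where they do the work, as an engineer would, in place of code of your own. Each camera call takes 0.05 s, during which the arm holds its last target. There are 200 camera calls.

## Task

Get the sawing jig ready to cut another box side as long as the finished one lying on the clipboard: pull the sprung knob on top of the jig's stop up as far as it goes, slide the stop along the rail and let its pin drop fully into the hole that gives that length between the saw slot and the stop. Then lay the long pine strip flat on the jig across the saw slot, its edge flush against the fence and its end right up against the stop, and leave everything else on the table where it is.

Things in the scene. Friction and masses are not known exactly. Their poses are not given: they have to be found in the camera images.
- jig: Sawing jig, fixed: plywood board 160 (x) x 380 (y) x 18 mm with a wooden fence along its far side. Origin under its middle, on the table; x points from the open front to the fence, y towards the saw slot. Board x -85..75, y -190..190 mm, top z 18. Fence face x 45, 20 mm thick, top z 50. An aluminium rail on the fence (top z 60, centre line x 55) has seven 9 mm holes
- saw_slot (a point): where the saw slot meets the fence face and the board's top (jig x 45, y 110, z 18 mm). The slot runs between two aluminium guide plates on the fence that reach z 80
- hole_200 (a point): mouth of the rail hole farthest from the slot (jig y -112, z 60 mm), in which the pin starts; with the pin in it the stop face stands 200 mm from the slot. The holes follow every 20 mm towards the slot: 180, 160, 140, 120, 100, 80 mm
- hole_160 (a point): mouth of the third hole from the far end: stop face 160 mm from the saw slot (jig y -72 mm)
- hole_120 (a point): mouth of the fifth hole from the far end: stop face 120 mm from the saw slot (jig y -32 mm)
- stop (a joint): place of the aluminium stop along the rail, m: 0 in the 200 mm hole (start), growing towards the slot, 0.04 at the 160 and 0.08 at the 120 mm hole; about 1 N of drag, locked while the pin is in a hole. A saddle over the rail, 44 mm long (y), jig x 3..79, top z 82, with a foot before the fence (jig x 3..43, 12 mm thick) down to 2 mm above the board
- stop_face (a point): middle of the foot's flat face that looks towards the saw slot (jig x 23, z 27 mm); the strip's end goes against it. It lies 22 mm nearer the slot than the axis of pin and knob
- plunger (a joint): how far the sprung 8 mm pin is pulled up, m: 0 fully down in a hole, 0.014 at its stop. The spring pulls it down with 6 N at 0, 9.5 N at 0.014; it does not stay up by itself. The pin goes 10 mm into the hole, has a round tip and finds its hole from 2 mm off; between holes it rests on the rail at about 0.010
- knob (a point): middle of the black knob on the pin: upright cylinder, diameter 26, height 26 mm, its centre 108 mm above the table with the pin down; the bush below it ends at z 92. It may be gripped from any side and moves with the pin and the stop
- blank: the rough pine strip to be sawn, 50 (x) x 240 (y) x 18 mm (z), about 0.1 kg, loose; origin at the centre of its underside, y along its length. Either end may go against the stop and either broad face may be up
- blank_mid (a point): centre of the pine strip
- side_short: finished box side 50 (x) x 120 (y) x 18 mm of the same pine, on the clipboard or on the grey board; origin at the centre of its underside
- side_long: finished box side 50 (x) x 160 (y) x 18 mm of the same pine, on the other of the two boards; origin at the centre of its underside
- clipboard: dark wooden clipboard with white paper and a steel clip, 140 (x) x 220 (y) x 4.6 mm, fixed; origin at the centre of its underside. The finished side on it, roughly at its middle, is the sample. The other finished side lies on a plain grey board 170 x 240 mm to the left and is not to be followed
- glue: bystander to leave alone: the white glue bottle, diameter 52, height 150 mm; origin at its underside's centre
- saw: bystander to leave alone: the hand saw with a straight 260 mm handle and a 240 mm blade; origin at its joint of handle and blade, on the table
- hammer: bystander to leave alone: the claw-less hammer lying flat; origin at its middle, on the table
- try_square: bystander to leave alone: the try square, 100 mm wooden stock and 150 mm steel blade; origin at its stock's underside centre
- offcut: bystander to leave alone: the pine offcut 50 x 45 x 18 mm; origin at its underside's centre
- pencil_case: bystander to leave alone: the blue pencil case 75 x 200 x 32 mm; origin at its underside's centre
Mind the look-alikes: they are no part of the job. Leave any green look-alike of the side_short alone.

How it is judged:
By the outcome, as a careful person would: the job done as asked, in the order asked, and still so for the second after the job is handed in, with the robot touching nothing.
It also fails if it takes over 72 s, if anything falls off the work surface, if the arm or the gripper's body presses on something with over 40 N, if the wrist force passes 120 N, or if a joint passes its speed limit or range.

## Working session

There is one attempt and no reset: what is moved stays moved. The work goes in short steps, Python scripts to look and compute and a tool call to move; the robot and the scene stay as the last step left them, time stands still between calls to the robot, and variables do not carry over. Pictures are saved under pics/ and viewed, about 8 in all and at most 12, crops included, and the job is handed in when it is done.

Besides the shell and the picture viewer there is one more tool, called in YAML: its name, and indented under it one key for each argument. play_rows: Moves the arm, as the interface text tells. Its arguments: {"type":"object","properties":{"travel":{"type":"array","items":{"type":"array","items":{"type":"number"}}},"rotation":{"type":"array","items":{"type":"array","items":{"type":"number"}}},"grip":{"type":"array","items":{"type":"number"}}},"required":["travel","rotation","grip"]}

```bash
mkdir -p pics
cat > h.py <<'E'
import numpy as np, cv2
from bench import arm, optics, workorder
from scipy.spatial.transform import Rotation as Rn
def cam(name):
    s=arm.read_state(); d=optics.get_image(name)
    if name=="wrist":
        T=np.eye(4);T[:3,:3]=Rn.from_quat(s["ee_rot"]).as_matrix();T[:3,3]=s["position"]
        C=T@np.array(d["hand_eye"])
        d["R"]=C[:3,:3].T; d["t"]=-C[:3,:3].T@C[:3,3]
    d["R"]=np.array(d["R"]);d["t"]=np.array(d["t"]).ravel()
    return d
def rays(d,uv):
    K=np.array(d["camera_matrix"]);uv=np.asarray(uv,float).reshape(-1,1,2)
    dist=np.array([d["k1"],0,0,0,0.])
    n=cv2.undistortPoints(uv,K,dist).reshape(-1,2)
    return np.c_[n,np.ones(len(n))]
def onplane(d,uv,z):
    r=rays(d,uv)@d["R"]; c=-d["R"].T@d["t"]
    return c+r*((z-c[2])/r[:,2])[:,None]
def bydepth(d,uv):
    uv=np.asarray(uv,float).reshape(-1,2)
    z=np.array([d["depth"][int(round(v)),int(round(u))] for u,v in uv])
    return (rays(d,uv)*z[:,None]-d["t"])@d["R"]
def proj(d,X):
    K=np.array(d["camera_matrix"])
    return cv2.projectPoints(np.asarray(X,float).reshape(-1,1,3),cv2.Rodrigues(d["R"])[0],d["t"],K,np.array([d["k1"],0,0,0,0.]))[0].reshape(-1,2)
E
python3 - <<'E'
from h import *
print(arm.read_state(), arm.grip_depth)
for n in ("scene","side"):
    d=cam(n); cv2.imwrite(f"pics/{n}0.png",d["image"]); np.save(n+"0.npy",d,allow_pickle=True)
    print(n,-d["R"].T@d["t"],d["k1"])
E
```

```text
{'clock': 0.0, 'joints': array([ 1.36958464e+00,  3.85570536e-01,  6.60007563e-03, -4.74865047e-04,
       -1.19396333e+00, -2.58614977e-01]), 'joint_vel': array([-0.00059591, -0.00205626, -0.00043191,  0.00115054,  0.0006934 ,
        0.00026191]), 'joint_efforts': array([ 7.93078857e-05, -3.92288625e+01,  1.88390905e+01,  4.18587148e+00,
       -4.71942229e-03, -2.89868396e-08]), 'position': array([277.09260151, 559.56967497, 230.20662857]), 'ee_rot': array([ 9.73665601e-01, -2.27978303e-01, -1.89918391e-04,  1.07462685e-03]), 'contact_force': array([-0.60551673, -0.35643948,  0.57425895]), 'wrist_torque': array([ 0.00468284,  0.00880734, -0.02339437]), 'gripper_width': 85.23435780615358} 18.700000000000003
scene [1378.28303644  732.61584901 1017.73750183] 0.02055285106617314
side [-121.05853229 -836.2400482   822.22988312] -0.12418354515981449
```

View pics/scene0.png

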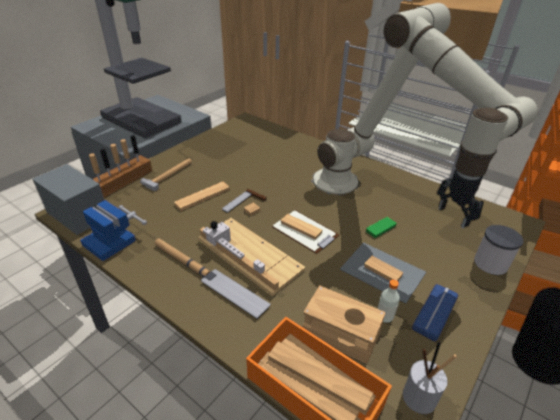

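View pics/side0.png

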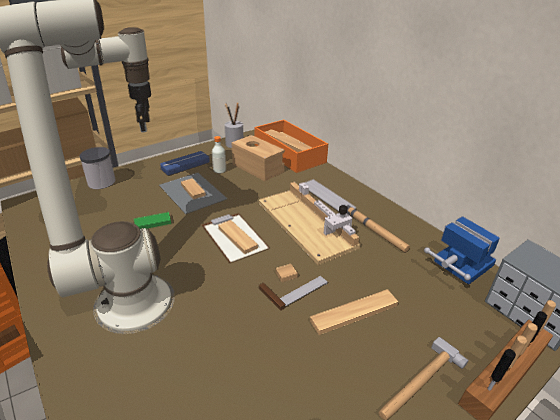

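Scene view: clipboard with sample at (303,228), grey board with the other side at (383,269), blank at (203,195), jig at (250,255) with black knob at about (214,226), offcut at (252,209) and green look-alike at (381,227). Side view: sample at (238,236), blank at (355,312), jig at (308,225), knob at about (343,210). Look-alikes for the blank are both finished sides, the offcut, the strips in the orange bin (320,370) and the jig board itself. The loose long strip at scene (203,195) is the blank.

Run:
```python
from h import *
def seg(d,c,z,win,lo=(5,50,110),hi=(30,200,255)):
    hsv=cv2.cvtColor(d["image"],cv2.COLOR_BGR2HSV)
    m=cv2.inRange(hsv,lo,hi); k=np.zeros_like(m);k[c[1]-win:c[1]+win,c[0]-win:c[0]+win]=255
    m&=k; n,l=cv2.connectedComponents(m,connectivity=4); L=l[c[1],c[0]]
    cs,_=cv2.findContours((l==L).astype(np.uint8),0,1); cc=max(cs,key=cv2.contourArea).reshape(-1,2)
    return onplane(d,cc,z)[:,:2],L
D={n:np.load(n+"0.npy",allow_pickle=True).item() for n in("scene","side")}
for name,cs,cd,z in (("blank",(203,195),(355,312),18),("sample",(303,228),(238,236),22.6),("other",(383,269),(193,188),20)):
    for n,c in(("scene",cs),("side",cd)):
        P,L=seg(D[n],c,z,60); r=cv2.minAreaRect(P.astype(np.float32)); print(name,n,L,np.round(r[0],1),np.round(r[1],1),round(r[2],1), D[n]["depth"][c[1],c[0]], bydepth(D[n],c).round(1))
# jig crop
d=D["side"]; cv2.imwrite("pics/c1.png",np.hstack([cv2.resize(d["image"][170:270,190:370],None,fx=4,fy=4,interpolation=cv2.INTER_CUBIC)]))
hsv=d["image"].max(2)
for n,(u0,u1,v0,v1) in (("scene",(205,225,215,235)),("side",(330,358,198,220))):
    im=D[n]["image"][v0:v1,u0:u1].max(2); y,x=np.where(im<45); print(n,"dark",len(x),x.mean()+u0 if len(x) else 0,y.mean()+v0 if len(x) else 0)
    if len(x): c=(x.mean()+u0,y.mean()+v0); print(onplane(D[n],c,108),bydepth(D[n],c))
```

```text
blank scene 1 [ 429.8 -436.3] [887.2 562.6] 39.9 1704.748 [[ 473.4 -354.2   16.2]]
blank side 1 [ 501.6 -363.9] [426.4 367.8] 53.1 1037.1461 [[ 456.6 -374.6   20.1]]
sample scene 1 [361.9  21.4] [726.5 373.9] 42.0 1545.1967 [[382.5  93.2  17.1]]
sample side 10 [366.8  69. ] [ 59.4 178.9] 1.2 1291.2067 [[368.4  64.9  22.5]]
other scene 6 [400.8 431.2] [139.5  93.5] 86.7 1378.2167 [[388.7 427.8  20.5]]
other side 14 [375.8 416.9] [146.9  60.7] 88.0 1533.8329 [[377.  415.1  20.4]]
scene dark 29 213.27586206896552 224.82758620689654
[[656.3255955  -98.88021541 108.        ]] [[661.2361694  -93.22458719 114.1878069 ]]
side dark 51 342.94117647058823 209.68627450980392
[[ 652.89297674 -100.07982685  108.        ]] [[ 645.10459846 -107.48790631  115.18739151]]
```

View pics/c1.png

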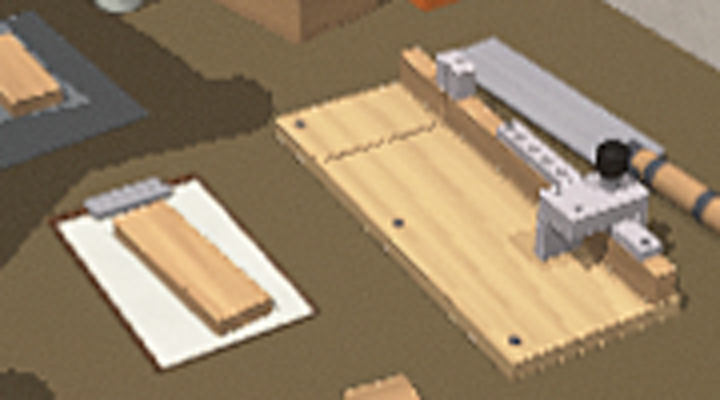

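The sample measures about 160 mm and the other side about 120 mm. So the target is hole_160, meaning the stop moves 40 mm. I'll get the jig yaw and plan a wrist look.

```bash
cat >> h.py <<'E'
def plan(target,yaw_deg=None,down=True):
    "tool-frame shift (m) and turn (rad) from present measured pose to target; tool down, tool x at yaw"
    s=arm.read_state(); R=Rn.from_quat(s["ee_rot"]); 
    sh=R.inv().apply(np.array(target)-s["position"])/1000
    x=R.apply([1,0,0]); y0=np.degrees(np.arctan2(x[1],x[0]))
    yaw=y0 if yaw_deg is None else yaw_deg
    Rt=Rn.from_euler("z",yaw,degrees=True)*Rn.from_euler("x",180,degrees=True)
    rot=(R.inv()*Rt).as_rotvec()
    print("t",round(s["clock"],2),"pos",s["position"].round(1),"toolx yaw",round(y0,1),"F",s["contact_force"].round(1),"w",round(s["gripper_width"],1))
    print("shift",sh.round(4),"turn",rot.round(4),"j",s["joints"].round(2))
    print("shift by target axes (turn first)",(Rt.inv().apply(np.array(target)-s["position"])/1000).round(4))
E
python3 - <<'E'
from h import *
d=np.load("side0.npy",allow_pickle=True).item()
P=onplane(d,[(259.2,199.5),(318.2,261.5)],18)[:,:2]; print(P, np.linalg.norm(P[0]-P[1]), np.degrees(np.arctan2(*(P[0]-P[1])[::-1]))-90)
print(onplane(d,[(299.2,200.5)],18))
w=cam("wrist"); print(np.array(w["hand_eye"]).round(3), w["camera_matrix"], w["k1"])
plan([560,-30,330],-8)
E
```

```text
[[ 542.83972054  211.42293766]
 [ 504.68044171 -167.8043842 ]] 381.14235163238 -5.745975884464286
[[658.82332162 125.31935263  18.        ]]
[[ 0.0000e+00 -9.5500e-01 -2.9500e-01  7.5148e+01]
 [ 1.0000e+00  0.0000e+00  1.0000e-03 -8.0000e-02]
 [-0.0000e+00 -2.9500e-01  9.5500e-01 -1.4203e+02]
 [ 0.0000e+00  0.0000e+00  0.0000e+00  1.0000e+00]] [[350.20900909   0.         280.32420798]
 [  0.         350.20900909 209.84182027]
 [  0.           0.           1.        ]] -0.04679623906084353
t 0.15 pos [277.2 559.7 230.4] toolx yaw -26.4 F [-0.7 -1.1  0.1] w 85.3
shift [ 0.5152  0.4031 -0.0988] turn [ 1.700e-03  1.000e-04 -3.203e-01] j [ 1.37  0.39  0.01 -0.   -1.19 -0.26]
shift by target axes (turn first) [ 0.3622  0.5446 -0.0996]
```

play_rows:
  travel:
    - [0,0,0]
    - [0,0,0]
    - [0,0,0]
    - [0.021,0.034,-0.006]
    - [0.021,0.034,-0.006]
    - [0.021,0.034,-0.006]
    - [0.021,0.034,-0.006]
    - [0.021,0.034,-0.006]
    - [0.021,0.034,-0.006]
    - [0.021,0.034,-0.006]
    - [0.021,0.034,-0.006]
    - [0.021,0.034,-0.006]
  rotation:
    - [0,0,-0.12]
    - [0,0,-0.12]
    - [0,0,-0.12]
    - [0,0,0]
    - [0,0,0]
    - [0,0,0]
    - [0,0,0]
    - [0,0,0]
    - [0,0,0]
    - [0,0,0]
    - [0,0,0]
    - [0,0,0]
  grip: [1,1,1,1,1,1,1,1,1,1,1,1]

```text
clock: 1.15
position: [435.1, 234.8, 285.6]
ee_rot: [0.999, -0.05, -0.0, -0.0]
contact_force: [1.5, -0.2, 0.1]
gripper_width: 85.4
```

play_rows:
  travel:
    - [0.021,0.034,-0.006]
    - [0.021,0.034,-0.006]
    - [0.021,0.034,-0.006]
    - [0.021,0.034,-0.006]
    - [0.021,0.034,-0.006]
    - [0.021,0.034,-0.006]
    - [0.021,0.034,-0.006]
    - [0.021,0.034,-0.006]
    - [0,0,0]
    - [0,0,0]
  rotation:
    - [0,0,0]
    - [0,0,0]
    - [0,0,0]
    - [0,0,0]
    - [0,0,0]
    - [0,0,0]
    - [0,0,0]
    - [0,0,0]
    - [0,0,0]
    - [0,0,0]
  grip: [1,1,1,1,1,1,1,1,1,1]

```text
clock: 1.98
position: [575.3, -52.5, 332.4]
ee_rot: [0.999, -0.052, -0.001, -0.0]
contact_force: [-0.5, -0.5, 0.1]
gripper_width: 85.7
```

Run:
```python
from h import *
d=cam("wrist"); cv2.imwrite("pics/w1.png",d["image"]); np.save("w1.npy",d,allow_pickle=True)
plan([654,-100,200],-5.7)
```

```text
t 2.03 pos [574.8 -51.3 332.5] toolx yaw -5.8 F [-0.1 -0.4 -0.5] w 85.7
shift [0.0839 0.0404 0.1324] turn [-0.0001  0.0015 -0.0022] j [ 0.19  0.25  0.07 -0.   -1.39  1.28]
shift by target axes (turn first) [0.0836 0.0406 0.1325]
```

View pics/w1.png

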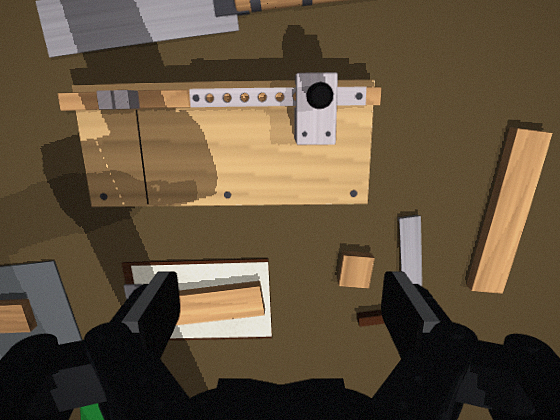

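Wrist view: knob at (320,96), rail holes at row 97 from u=209 to 280 (280 is the 160 hole), slot line at (142,155), and blank from (530,125) to (487,292). Next I'll locate the knob, the jig axes and the blank.

Run:
```python
from h import *
d=np.load("w1.npy",allow_pickle=True).item(); im=d["image"]
g=im.max(2)[75:115,300:342]; m=((g<40)*255).astype(np.uint8)
cs,_=cv2.findContours(m,0,1);c=max(cs,key=cv2.contourArea); (u,v),r=cv2.minEnclosingCircle(c); u+=300;v+=75
print("knob px",u,v,r,"xyz",onplane(d,[(u,v)],118).round(1))
# holes
h=onplane(d,[(209.5,98),(280,97)],60).round(1);print("holes80,160",h, np.degrees(np.arctan2(*(h[0]-h[1])[1::-1]))-90, np.linalg.norm(h[0]-h[1]))
e=onplane(d,[(91,205.5),(368,204)],18);print("front edge",e.round(1),np.linalg.norm(e[0]-e[1]),np.degrees(np.arctan2(*(e[0]-e[1])[1::-1]))-90)
hsv=cv2.cvtColor(im,cv2.COLOR_BGR2HSV); m=cv2.inRange(hsv,(5,60,110),(30,200,255)); m[:,:440]=0;m[:100]=0;m[320:]=0
cs,_=cv2.findContours(m,0,1);c=max(cs,key=cv2.contourArea).reshape(-1,2)
P=onplane(d,c,18)[:,:2].astype(np.float32);print("blank",cv2.minAreaRect(P),cv2.boxPoints(cv2.minAreaRect(P)))
n=[(u,v) for u,v in c if d["depth"][v,u]>0]
B=bydepth(d,c); top=np.abs(B[:,2]-18)<4; print(top.sum(),len(c),cv2.minAreaRect(B[top,:2].astype(np.float32)), np.median(bydepth(d,[(510,205)])))
Q=[(x,y) for y,x in zip(*np.where(m>0))]; A=bydepth(d,Q); t=np.abs(A[:,2]-18)<3; print("topfit",t.sum(),cv2.minAreaRect(A[t,:2].astype(np.float32)),A[t].mean(0))
# sample
m=cv2.inRange(hsv,(5,60,110),(30,200,255)); 
print("sample end px", onplane(d,[(264,285),(180,295)],22.6).round(1))
```

```text
knob px 319.20270347595215 94.79729652404785 13.318487167358398 xyz [[652.8 -98.6 118. ]]
holes80,160 [[662.7  19.1  60. ]
 [655.3 -60.5  60. ]] -5.311226484482589 79.94322985719303
front edge [[ 542.5  213.1   18. ]
 [ 505.3 -165.4   18. ]] 380.3163336532326 -5.619691660120452
blank ((466.043701171875, -365.0041198730469), (50.84769821166992, 240.28509521484375), 78.47970581054688) [[ 343.24402 -365.9215 ]
 [ 578.68835 -413.91003]
 [ 588.8434  -364.08673]
 [ 353.39905 -316.0982 ]]
315 387 ((465.6848449707031, -365.36016845703125), (53.102394104003906, 240.82131958007812), 78.4523696899414) 17.412649143203964
topfit 5506 ((465.6848449707031, -365.36016845703125), (53.102394104003906, 240.82131958007812), 78.4523696899414) [ 473.61381955 -366.4671354    17.53771226]
sample end px [[399.6 -10.6  22.6]
 [395.5 114.4  22.6]]
```

play_rows:
  travel:
    - [0.0165,0.0082,0.036]
    - [0.0165,0.0082,0.036]
    - [0.0165,0.0082,0.036]
    - [0.0165,0.0082,0.036]
    - [0.0165,0.0082,0.036]
    - [0,0,0]
    - [0,0,0]
    - [0,0,0]
  rotation:
    - [0,0,0]
    - [0,0,0]
    - [0,0,0]
    - [0,0,0]
    - [0,0,0]
    - [0,0,0]
    - [0,0,0]
    - [0,0,0]
  grip: [1,1,1,1,1,1,1,1]

```text
clock: 2.7
position: [653.4, -98.4, 154.8]
ee_rot: [0.999, -0.049, 0.001, 0.0]
contact_force: [-0.4, 0.5, 0.3]
gripper_width: 85.0
```

Run:
```python
from h import *
plan([652.5,-100.5,92],-5.65)
w=cam("wrist"); im=w["image"]; cv2.imwrite("pics/w2.png",im)
d=np.load("side0.npy",allow_pickle=True).item()
v,u=np.mgrid[210:265,205:270]; Q=np.c_[u.ravel(),v.ravel()]; A=bydepth(d,Q); hsv=cv2.cvtColor(d["image"],cv2.COLOR_BGR2HSV)
s=np.array([hsv[y,x] for x,y in Q]); t=(np.abs(A[:,2]-22.6)<3)&(s[:,1]>70)&(s[:,0]<30)&(s[:,2]>120)
print(t.sum(),cv2.minAreaRect(A[t,:2].astype(np.float32)))
```

```text
t 2.7 pos [653.4 -98.4 154.8] toolx yaw -5.6 F [-0.4  0.5  0.3] w 85.0
shift [-0.0008  0.0021  0.0628] turn [ 0.0004 -0.0018  0.001 ] j [ 0.1   0.5  -0.    0.   -1.07  1.38]
shift by target axes (turn first) [-0.0007  0.0021  0.0628]
469 ((368.91864013671875, 74.81208038330078), (52.58430480957031, 162.40187072753906), 2.545574188232422)
```

View pics/w2.png

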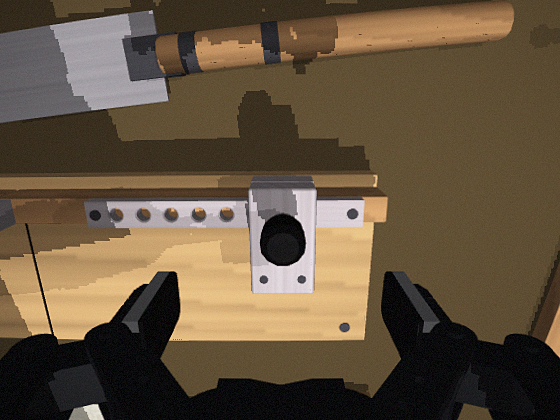

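The sample top face measures 162 × 53 mm, so 160 is confirmed. The knob at (283,240) is centred between the fingers. Going down and closing.

play_rows:
  travel:
    - [-0.0005,0.001,0.021]
    - [0,0.001,0.021]
    - [0,0,0.02]
    - [0,0,0]
    - [0,0,0]
    - [0,0,0]
    - [0,0,0]
    - [0,0,0]
    - [0,0,0]
    - [0,0,0]
    - [0,0,0]
  rotation:
    - [0,0,0]
    - [0,0,0]
    - [0,0,0]
    - [0,0,0]
    - [0,0,0]
    - [0,0,0]
    - [0,0,0]
    - [0,0,0]
    - [0,0,0]
    - [0,0,0]
    - [0,0,0]
  grip: [1,1,1,1,0.2,0,0,0,0,0,0]

```text
clock: 3.67
position: [653.2, -100.7, 93.1]
ee_rot: [0.999, -0.05, 0.001, -0.0]
contact_force: [-0.4, 5.1, 5.6]
gripper_width: 24.3
```

Run:
```python
from h import *
plan([652.5,-100.5,106],-5.65)
```

```text
t 3.67 pos [ 653.2 -100.7   93.1] toolx yaw -5.7 F [-0.4  5.1  5.6] w 24.3
shift [-0.0007 -0.0001 -0.0129] turn [-0.0009 -0.0027 -0.0005] j [ 0.09  0.56 -0.07 -0.   -0.94  1.38]
shift by target axes (turn first) [-0.0007 -0.0001 -0.0129]
```

play_rows:
  travel:
    - [0,0,-0.004]
    - [0,0,-0.004]
    - [0,0,-0.003]
    - [0,0,-0.003]
    - [0,0,-0.002]
    - [0,0,0]
    - [0,0,0]
  rotation:
    - [0,0,0]
    - [0,0,0]
    - [0,0,0]
    - [0,0,0]
    - [0,0,0]
    - [0,0,0]
    - [0,0,0]
  grip: [0,0,0,0,0,0,0]

```text
clock: 4.25
position: [652.7, -101.7, 106.3]
ee_rot: [0.999, -0.05, 0.0, -0.0]
contact_force: [5.0, 0.6, -10.0]
gripper_width: 24.4
```

play_rows:
  travel:
    - [0,0,-0.001]
    - [0,0,-0.001]
    - [0,0,0]
    - [0,0,0]
  rotation:
    - [0,0,0]
    - [0,0,0]
    - [0,0,0]
    - [0,0,0]
  grip: [0,0,0,0]

```text
clock: 4.58
position: [652.6, -101.7, 107.4]
ee_rot: [0.999, -0.05, 0.0, -0.0]
contact_force: [7.0, 0.4, -12.5]
gripper_width: 24.3
```

play_rows:
  travel:
    - [0,-0.005,0]
    - [0,-0.005,0]
    - [0,-0.005,0]
    - [0,-0.005,0]
    - [0,-0.005,0]
    - [0,-0.005,0]
    - [0,-0.005,0]
    - [0,-0.005,0]
    - [0,0,0]
    - [0,0,0]
    - [0,0,0]
  rotation:
    - [0,0,0]
    - [0,0,0]
    - [0,0,0]
    - [0,0,0]
    - [0,0,0]
    - [0,0,0]
    - [0,0,0]
    - [0,0,0]
    - [0,0,0]
    - [0,0,0]
    - [0,0,0]
  grip: [0,0,0,0,0,0,0,0,0,0,0]

```text
clock: 5.5
position: [656.4, -61.8, 107.4]
ee_rot: [0.999, -0.05, -0.0, -0.0]
contact_force: [6.1, 0.3, -11.9]
gripper_width: 24.3
```

play_rows:
  travel:
    - [0,0,0.002]
    - [0,0,0.003]
    - [0,0,0.003]
    - [0,0,0.003]
    - [0,0,0.003]
    - [0,0,0]
    - [0,0,0]
    - [0,0,0]
  rotation:
    - [0,0,0]
    - [0,0,0]
    - [0,0,0]
    - [0,0,0]
    - [0,0,0]
    - [0,0,0]
    - [0,0,0]
    - [0,0,0]
  grip: [0,0,0,0,0,0,0,0]

```text
clock: 6.17
position: [656.5, -60.9, 94.6]
ee_rot: [0.999, -0.05, 0.0, -0.001]
contact_force: [5.8, 3.1, -9.6]
gripper_width: 24.1
```

play_rows:
  travel:
    - [0,0,0.001]
    - [0,0,0.001]
    - [0,0,0]
    - [0,0,0]
    - [0,0,0]
    - [0,0,0]
    - [0,0,0]
    - [0,0,0]
    - [0,0,-0.03]
    - [0,0,-0.04]
    - [0,0,-0.04]
  rotation:
    - [0,0,0]
    - [0,0,0]
    - [0,0,0]
    - [0,0,0]
    - [0,0,0]
    - [0,0,0]
    - [0,0,0]
    - [0,0,0]
    - [0,0,0]
    - [0,0,0]
    - [0,0,0]
  grip: [0,0,0,1,1,1,1,1,1,1,1]

```text
clock: 7.08
position: [655.2, -62.2, 203.6]
ee_rot: [0.999, -0.05, -0.002, 0.001]
contact_force: [1.4, -0.2, 0.4]
gripper_width: 84.9
```

Run:
```python
from h import *
d=cam("wrist"); im=d["image"]; cv2.imwrite("pics/w3.png",im); np.save("w3.npy",d,allow_pickle=True)
plan([466,-365,120],None); plan([466,-365,120],78.4); plan([466,-365,120],-101.6)
s=cam("side"); np.save("side1.npy",s,allow_pickle=True)
for f in ("side0.npy","side1.npy"):
    q=np.load(f,allow_pickle=True).item(); g=q["image"].max(2)[190:225,320:370]; y,x=np.where(g<45); print(f,len(x),x.mean()+320,y.mean()+190,onplane(q,[(x.mean()+320,y.mean()+190)],108).round(1))
    e=[656.4-4,-60.9-40,108] if f=="side0.npy" else [656.4,-61.1,108]; print("expected px for pin down",proj(q,[e,[e[0],e[1],118]]).round(1))
```

```text
t 7.13 pos [660.3 -62.8 215.2] toolx yaw -5.6 F [ 3.1 -1.1  7.9] w 85.4
shift [-0.1653  0.3197  0.093 ] turn [ 0.001  -0.0159 -0.    ] j [ 0.15  0.45  0.07  0.01 -1.18  1.32]
shift by target axes (turn first) [-0.1638  0.3198  0.0952]
t 7.13 pos [660.3 -62.8 215.2] toolx yaw -5.6 F [ 3.1 -1.1  7.9] w 85.4
shift [-0.1653  0.3197  0.093 ] turn [ 0.0125 -0.0122 -1.4664] j [ 0.15  0.45  0.07  0.01 -1.18  1.32]
shift by target axes (turn first) [-0.3351 -0.1296  0.0952]
t 7.13 pos [660.3 -62.8 215.2] toolx yaw -5.6 F [ 3.1 -1.1  7.9] w 85.4
shift [-0.1653  0.3197  0.093 ] turn [-0.0125 -0.0128  1.6751] j [ 0.15  0.45  0.07  0.01 -1.18  1.32]
shift by target axes (turn first) [0.3351 0.1296 0.0952]
side0.npy 51 342.94117647058823 209.68627450980392 [[ 652.9 -100.1  108. ]]
expected px for pin down [[343.  209.9]
 [343.3 207.2]]
side1.npy 44 335.0681818181818 203.5909090909091 [[655.4 -60.4 108. ]]
expected px for pin down [[335.4 203.6]
 [335.7 201. ]]
```

View pics/w3.png

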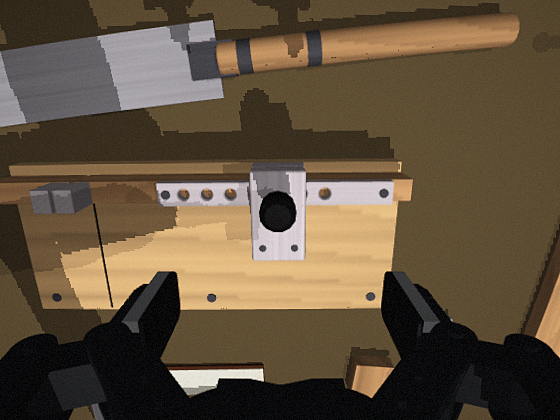

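Pin is down: knob at its expected pin-down pixel (335,203.6). In the wrist view (knob 278,212) three free holes show to the left and the 200 hole to the right at (325,193), so it sits in the 160 hole. Now over to the blank.

play_rows:
  travel:
    - [0,0,0]
    - [-0.0126,0.0335,0.006]
    - [-0.0126,0.0335,0.006]
    - [-0.0126,0.0335,0.006]
    - [-0.0126,0.0335,0.006]
    - [-0.0126,0.0335,0.008]
    - [-0.0126,0.0335,0.008]
    - [-0.0126,0.0335,0.008]
    - [-0.0126,0.0335,0.008]
    - [-0.0126,0.0335,0.008]
    - [-0.0126,0.0335,0.008]
    - [0,0,0]
  rotation:
    - [0,0,0.103]
    - [0,0,0]
    - [0,0,0]
    - [0,0,0]
    - [0,0,0]
    - [0,0,0]
    - [0,0,0]
    - [0,0,0]
    - [0,0,0]
    - [0,0,0]
    - [0,0,0]
    - [0,0,0]
  grip: [1,1,1,1,1,1,1,1,1,1,1,1]

```text
clock: 8.18
position: [460.8, -367.9, 129.5]
ee_rot: [0.995, -0.104, -0.002, -0.001]
contact_force: [1.0, 0.4, -0.0]
gripper_width: 85.2
```

play_rows:
  travel:
    - [0,0,0]
    - [0,0,0]
    - [0,0,0]
  rotation:
    - [0,0,0]
    - [0,0,0]
    - [0,0,0]
  grip: [1,1,1]

```text
clock: 8.43
position: [466.1, -364.1, 131.8]
ee_rot: [0.995, -0.101, 0.0, 0.0]
contact_force: [-0.0, -0.3, 0.4]
gripper_width: 85.5
```

Run:
```python
from h import *
d=cam("wrist"); im=d["image"]; cv2.imwrite("pics/w4.png",im)
hsv=cv2.cvtColor(im,cv2.COLOR_BGR2HSV); m=cv2.inRange(hsv,(5,60,110),(30,200,255))
v,u=np.where(m>0); A=bydepth(d,np.c_[u,v]); t=(np.abs(A[:,2]-18)<4)&(A[:,1]<-290)
P=A[t]; print(t.sum(), cv2.minAreaRect(P[:,:2].astype(np.float32)), np.median(P[:,2]), cv2.boxPoints(cv2.minAreaRect(P[:,:2].astype(np.float32))).round(1).tolist())
plan([466,-365,3],-11.5)
```

```text
20006 ((465.5089416503906, -365.5283203125), (50.24249267578125, 240.25901794433594), 78.54071807861328) 17.37253458579851 [[342.79998779296875, -366.29998779296875], [578.2999877929688, -414.0], [588.2000122070312, -364.79998779296875], [352.79998779296875, -317.0]]
t 8.48 pos [ 466.2 -363.8  131.8] toolx yaw -11.5 F [-0.4  0.2 -0.4] w 85.1
shift [-1.000e-04  1.200e-03  1.288e-01] turn [ 0.0002 -0.0009 -0.0005] j [-0.39  0.42 -0.21  0.   -0.94  1.76]
shift by target axes (turn first) [0.     0.0012 0.1288]
```

View pics/w4.png

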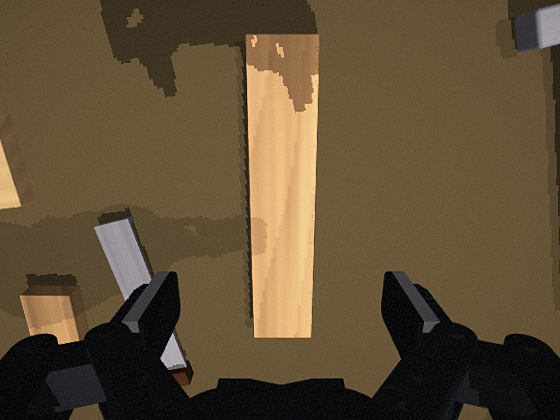

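Wrist view: the blank spans columns 247–318 and is centred between the fingers. The try square at (140,290) is clear of the left finger. Descending.

play_rows:
  travel:
    - [0,0.001,0.035]
    - [0,0,0.035]
    - [0,0,0.035]
    - [0,0,0.021]
    - [0,0,0]
    - [0,0,0]
    - [0,0,0]
    - [0,0,0]
    - [0,0,0]
    - [0,0,0]
    - [0,0,0]
  rotation:
    - [0,0,0]
    - [0,0,0]
    - [0,0,0]
    - [0,0,0]
    - [0,0,0]
    - [0,0,0]
    - [0,0,0]
    - [0,0,0]
    - [0,0,0]
    - [0,0,0]
    - [0,0,0]
  grip: [1,1,1,1,1,1,0.3,0,0,0,0]

```text
clock: 9.4
position: [466.7, -366.1, 7.8]
ee_rot: [0.995, -0.101, 0.002, 0.001]
contact_force: [0.7, 0.4, 6.5]
gripper_width: 48.0
```

play_rows:
  travel:
    - [0,0,0]
    - [0,0,0]
    - [0,0,-0.01]
    - [0,0,-0.02]
    - [0,0,-0.03]
    - [0,0,-0.03]
    - [0,0,0]
    - [0,0,0]
  rotation:
    - [0,0,0]
    - [0,0,0]
    - [0,0,0]
    - [0,0,0]
    - [0,0,0]
    - [0,0,0]
    - [0,0,0]
    - [0,0,0]
  grip: [0,0,0,0,0,0,0,0]

```text
clock: 10.07
position: [466.2, -366.0, 98.2]
ee_rot: [0.995, -0.101, 0.003, 0.001]
contact_force: [-0.4, 0.7, -2.1]
gripper_width: 48.4
```

Run:
```python
from h import *
plan([591.4,97.5,120],-95.6)
```

```text
t 10.07 pos [ 466.2 -366.    98.2] toolx yaw -11.6 F [-0.4  0.7 -2.1] w 48.4
shift [ 0.0293 -0.4792 -0.0221] turn [-0.0032 -0.005   1.4655] j [-0.39  0.45 -0.25 -0.   -0.86  1.76]
shift by target axes (turn first) [-0.4735 -0.0794 -0.0218]
```

play_rows:
  travel:
    - [0,0,-0.03]
    - [0,0,-0.03]
    - [0,0,-0.03]
    - [0,0,-0.03]
    - [0,0,0]
    - [0,0,0]
    - [0,0,0]
    - [0,0,0]
    - [0,0,0]
    - [0,0,0]
    - [0,0,0]
    - [0,0,0]
  rotation:
    - [0,0,0.122]
    - [0,0,0.122]
    - [0,0,0.122]
    - [0,0,0.122]
    - [0,0,0.122]
    - [0,0,0.122]
    - [0,0,0.122]
    - [0,0,0.122]
    - [0,0,0.122]
    - [0,0,0.122]
    - [0,0,0.122]
    - [0,0,0.122]
  grip: [0,0,0,0,0,0,0,0,0,0,0,0]

```text
clock: 11.07
position: [464.2, -364.9, 213.7]
ee_rot: [-0.67, 0.742, 0.002, -0.0]
contact_force: [0.7, 0.4, -0.7]
gripper_width: 48.3
```

play_rows:
  travel:
    - [-0.03,-0.005,0]
    - [-0.039,-0.0066,0]
    - [-0.039,-0.0066,0]
    - [-0.039,-0.0066,0]
    - [-0.039,-0.0066,0]
    - [-0.039,-0.0066,0]
    - [-0.039,-0.0066,0]
    - [-0.039,-0.0066,0]
    - [-0.039,-0.0066,0]
    - [-0.039,-0.0066,0]
    - [-0.039,-0.0066,0]
    - [-0.039,-0.0066,0]
  rotation:
    - [0,0,0]
    - [0,0,0]
    - [0,0,0]
    - [0,0,0]
    - [0,0,0]
    - [0,0,0]
    - [0,0,0]
    - [0,0,0]
    - [0,0,0]
    - [0,0,0]
    - [0,0,0]
    - [0,0,0]
  grip: [0,0,0,0,0,0,0,0,0,0,0,0]

```text
clock: 12.07
position: [585.4, 85.7, 213.9]
ee_rot: [-0.672, 0.74, 0.001, -0.001]
contact_force: [1.5, 0.0, -0.7]
gripper_width: 48.0
```

play_rows:
  travel:
    - [-0.01,-0.001,0.01]
    - [0,0,0]
    - [0,0,0]
    - [0,0,0]
  rotation:
    - [0,0,0]
    - [0,0,0]
    - [0,0,0]
    - [0,0,0]
  grip: [0,0,0,0]

```text
clock: 12.4
position: [587.6, 92.8, 204.5]
ee_rot: [-0.672, 0.74, 0.0, -0.001]
contact_force: [-0.2, -0.2, -1.1]
gripper_width: 47.9
```

Run:
```python
from h import *
plan([591.4,97.5,60],-95.6)
d=cam("wrist"); im=d["image"]; cv2.imwrite("pics/w5.png",im); np.save("w5.npy",d,allow_pickle=True)
hsv=cv2.cvtColor(im,cv2.COLOR_BGR2HSV); m=cv2.inRange(hsv,(5,60,90),(30,200,255))
v,u=np.where(m>0); A=bydepth(d,np.c_[u,v]); t=(A[:,2]>arm.read_state()["position"][2]-5)&(d["depth"][v,u]>0)
s=arm.read_state()
P=A[t]; 
if len(P): print(t.sum(), cv2.minAreaRect(P[:,:2].astype(np.float32)), np.median(P[:,2])-s["position"][2])
```

```text
t 12.4 pos [587.6  92.8 204.5] toolx yaw -95.5 F [-0.2 -0.2 -1.1] w 47.9
shift [-0.0052 -0.0036  0.1445] turn [ 0.002  -0.0012  0.001 ] j [ 0.43  0.35 -0.11 -0.   -1.11 -0.53]
shift by target axes (turn first) [-0.0051 -0.0033  0.1445]
47701 ((585.87353515625, 63.059288024902344), (163.37188720703125, 67.89190673828125), 78.62361907958984) 8.900082667112997
```

View pics/w5.png

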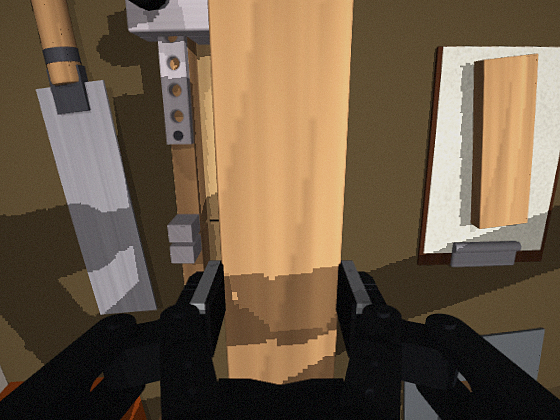

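Strip held straight (columns 210–352) with the stop ahead at (165,20) and the guide plates at (183,240). Lowering onto the board, 20+ mm clear of the fence.

play_rows:
  travel:
    - [-0.005,-0.003,0.03]
    - [0,0,0.035]
    - [0,0,0.035]
    - [0,0,0.035]
    - [0,0,0.025]
    - [0,0,0.012]
    - [0,0,0.004]
    - [0,0,0]
    - [0,0,0]
    - [0,0,0]
  rotation:
    - [0,0,0]
    - [0,0,0]
    - [0,0,0]
    - [0,0,0]
    - [0,0,0]
    - [0,0,0]
    - [0,0,0]
    - [0,0,0]
    - [0,0,0]
    - [0,0,0]
  grip: [0,0,0,0,0,0,0,0,0,0]

```text
clock: 13.28
position: [593.1, 98.5, 31.1]
ee_rot: [-0.672, 0.74, -0.001, 0.002]
contact_force: [0.1, 1.2, -1.2]
gripper_width: 48.1
```

play_rows:
  travel:
    - [0,0,0.002]
    - [0,0,0.002]
    - [0,0,0.001]
    - [0,0,0]
    - [0,0,0]
  rotation:
    - [0,0,0]
    - [0,0,0]
    - [0,0,0]
    - [0,0,0]
    - [0,0,0]
  grip: [0,0,0,0,0]

```text
clock: 13.7
position: [592.4, 98.7, 25.8]
ee_rot: [-0.673, 0.74, -0.0, 0.001]
contact_force: [-2.0, 0.3, 5.4]
gripper_width: 48.1
```

play_rows:
  travel:
    - [0,0,0]
    - [0,0,0]
    - [0,0,0]
    - [0,0,0]
    - [0,0,0]
    - [0,0,-0.03]
    - [0,0,-0.03]
    - [0,0,-0.03]
    - [0,0.03,0]
    - [0,0.024,0]
    - [0,0,0]
    - [0,0,0]
  rotation:
    - [0,0,0]
    - [0,0,0]
    - [0,0,0]
    - [0,0,0]
    - [0,0,0]
    - [0,0,0]
    - [0,0,0]
    - [0,0,0]
    - [0,0,0]
    - [0,0,0]
    - [0,0,0]
    - [0,0,0]
  grip: [1,1,1,1,1,1,1,1,0,0,0,0]

```text
clock: 14.7
position: [537.4, 103.7, 114.8]
ee_rot: [-0.673, 0.74, -0.0, 0.0]
contact_force: [0.7, 0.8, -0.2]
gripper_width: 38.5
```

```bash
cat >> h.py <<'E'
O=np.array([608.5,15.5]);a=np.radians(-5.62);J=np.array([[np.cos(a),-np.sin(a)],[np.sin(a),np.cos(a)]])
def tojig(P): return (np.asarray(P)[...,:2]-O)@J
def strip(d):
    hsv=cv2.cvtColor(d["image"],cv2.COLOR_BGR2HSV); m=cv2.inRange(hsv,(5,60,60),(30,255,255))
    v,u=np.where(m>0); A=bydepth(d,np.c_[u,v]); q=tojig(A); ok=(d["depth"][v,u]>0)&(np.abs(A[:,2]-36)<6)&(np.abs(q[:,1])<215)&(q[:,0]>-80)&(q[:,0]<43.5)
    Q=q[ok]; r=cv2.minAreaRect(Q.astype(np.float32)); print("strip jig",ok.sum(),np.round(r[0],1),np.round(r[1],1),round(r[2],2),cv2.boxPoints(r).round(1).tolist())
E
python3 - <<'E'
from h import *
plan([0,0,0],None); s=arm.read_state(); print("tool jig",tojig(s["position"]).round(1))
for n in("side","wrist","scene"):
    d=cam(n); np.save(n+"5.npy",d,allow_pickle=True); strip(d)
E
```

```text
t 14.7 pos [537.4 103.7 114.8] toolx yaw -95.4 F [ 0.7  0.8 -0.2] w 38.5
shift [0.1542 0.5252 0.1145] turn [-0.0004  0.0002 -0.    ] j [ 0.49  0.37 -0.34  0.   -0.86 -0.58]
shift by target axes (turn first) [0.1542 0.5251 0.1148]
tool jig [-79.4  80.8]
strip jig 679 [-4.9 18.4] [ 97.1 370.2] 0.19 [[-54.0, 203.3000030517578], [-52.79999923706055, -166.8000030517578], [44.29999923706055, -166.5], [43.0, 203.6999969482422]]
strip jig 21133 [-3.1 82.4] [ 93.5 240.7] 0.14 [[-50.099998474121094, 202.6999969482422], [-49.599998474121094, -38.099998474121094], [43.900001525878906, -37.79999923706055], [43.29999923706055, 202.89999389648438]]
strip jig 670 [-20.8  78.7] [ 55.6 251.4] 0.98 [[-50.79999923706055, 203.89999389648438], [-46.5, -47.5], [9.100000381469727, -46.5], [4.800000190734863, 204.8000030517578]]
```

play_rows:
  travel:
    - [0,0,0.035]
    - [0,0,0.035]
    - [0,0,0.017]
    - [0,0,0]
    - [0,0,0]
    - [0,0,0]
    - [0,-0.01,0]
    - [0,-0.01,0]
    - [0,0,0]
  rotation:
    - [0,0,0]
    - [0,0,0]
    - [0,0,0]
    - [0,0,0]
    - [0,0,0]
    - [0,0,0]
    - [0,0,0]
    - [0,0,0]
    - [0,0,0]
  grip: [0,0,0,0,0,0,0,0,0]

```text
clock: 15.6
position: [561.5, 102.4, 28.9]
ee_rot: [-0.672, 0.74, -0.001, 0.002]
contact_force: [0.6, -0.7, 0.8]
gripper_width: 0.3
```

Run:
```python
from h import *
plan([0,0,0],None); s=arm.read_state(); print("tool jig",tojig(s["position"]).round(1))
d=cam("wrist"); strip(d)
```

```text
t 15.6 pos [561.5 102.4  28.9] toolx yaw -95.5 F [ 0.6 -0.7  0.8] w 0.3
shift [0.1558 0.5492 0.0259] turn [-0.0048  0.0022 -0.    ] j [ 0.46  0.51 -0.37  0.   -0.68 -0.56]
shift by target axes (turn first) [0.1557 0.5491 0.0289]
tool jig [-55.3  81.8]
strip jig 40631 [-12.8  54.3] [112.6 166.6] 0.11 [[-69.30000305175781, 137.39999389648438], [-69.0, -29.100000381469727], [43.70000076293945, -28.899999618530273], [43.400001525878906, 137.6999969482422]]
```

play_rows:
  travel:
    - [0,-0.006,0]
    - [0,-0.006,0]
    - [0,-0.006,0]
    - [0,-0.006,0]
    - [0,-0.006,0]
    - [0,-0.003,0]
    - [0,0,0]
    - [0,0,0]
    - [0,0,0]
  rotation:
    - [0,0,0]
    - [0,0,0]
    - [0,0,0]
    - [0,0,0]
    - [0,0,0]
    - [0,0,0]
    - [0,0,0]
    - [0,0,0]
    - [0,0,0]
  grip: [0,0,0,0,0,0,0,0,0]

```text
clock: 16.4
position: [591.1, 98.7, 27.0]
ee_rot: [-0.672, 0.74, -0.0, 0.0]
contact_force: [0.5, 0.6, 0.5]
gripper_width: 0.0
```

Run:
```python
from h import *
plan([0,0,0],None); s=arm.read_state(); print("tool jig",tojig(s["position"]).round(1))
d=cam("wrist"); cv2.imwrite("pics/w6.png",d["image"])
```

```text
t 16.4 pos [591.1  98.7  27. ] toolx yaw -95.5 F [0.5 0.6 0.5] w 0.0
shift [0.1549 0.5789 0.0266] turn [-0.0007  0.0003 -0.    ] j [ 0.44  0.56 -0.29  0.   -0.72 -0.53]
shift by target axes (turn first) [0.1549 0.5789 0.027 ]
tool jig [-25.5  81.1]
```

View pics/w6.png

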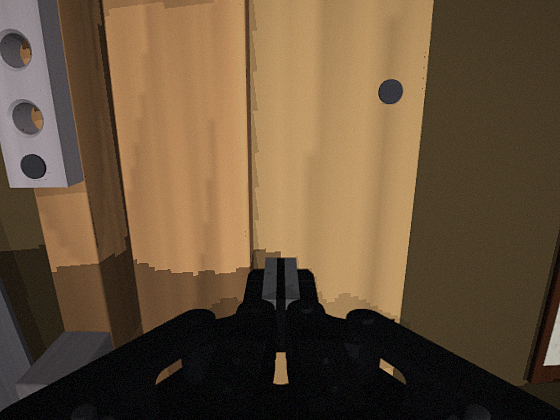

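Strip (columns 105–250) moves straight, with a narrow gap left to the fence at about (115,150). Continuing gently.

play_rows:
  travel:
    - [0,-0.002,0]
    - [0,-0.002,0]
    - [0,-0.001,0]
    - [0,-0.001,0]
    - [0,0,0]
    - [0,0,0]
  rotation:
    - [0,0,0]
    - [0,0,0]
    - [0,0,0]
    - [0,0,0]
    - [0,0,0]
    - [0,0,0]
  grip: [0,0,0,0,0,0]

```text
clock: 16.95
position: [597.0, 98.1, 27.3]
ee_rot: [-0.672, 0.74, -0.0, 0.0]
contact_force: [-0.5, -0.5, -0.6]
gripper_width: -0.3
```

play_rows:
  travel:
    - [0,-0.001,0]
    - [0,-0.001,0]
    - [0,0,0]
    - [0,0,0]
  rotation:
    - [0,0,0]
    - [0,0,0]
    - [0,0,0]
    - [0,0,0]
  grip: [0,0,0,0]

```text
clock: 17.28
position: [598.3, 97.7, 27.2]
ee_rot: [-0.672, 0.74, 0.0, -0.0]
contact_force: [-2.7, 0.3, 1.1]
gripper_width: 0.2
```

play_rows:
  travel:
    - [0,-0.001,0]
    - [0,-0.001,0]
    - [0,0,0]
    - [0,0,0]
  rotation:
    - [0,0,0]
    - [0,0,0]
    - [0,0,0]
    - [0,0,0]
  grip: [0,0,0,0]

```text
clock: 17.62
position: [598.5, 97.6, 27.1]
ee_rot: [-0.672, 0.74, 0.001, -0.002]
contact_force: [-7.1, 1.9, 4.5]
gripper_width: 0.1
```

play_rows:
  travel:
    - [0,0.006,0]
    - [0,0,-0.035]
    - [0,0,-0.04]
    - [-0.036,-0.005,0]
    - [-0.036,-0.013,0]
    - [-0.036,-0.013,0]
    - [-0.038,-0.013,0]
    - [0,0,0]
    - [0,0,0]
    - [0,0,0]
  rotation:
    - [0,0,0]
    - [0,0,0]
    - [0,0,0]
    - [0,0,0]
    - [0,0,0]
    - [0,0,0]
    - [0,0,0]
    - [0,0,0]
    - [0,0,0]
    - [0,0,0]
  grip: [0,0,0,0,0,0,0,0,0,0]

```text
clock: 18.45
position: [652.5, 239.3, 101.8]
ee_rot: [-0.672, 0.74, -0.0, -0.0]
contact_force: [-0.9, -0.6, 0.0]
gripper_width: 0.2
```

Run:
```python
from h import *
plan([0,0,0],None); s=arm.read_state(); print("tool jig",tojig(s["position"]).round(1))
d=cam("wrist"); cv2.imwrite("pics/w7.png",d["image"]); strip(d)
```

```text
t 18.45 pos [652.5 239.3 101.8] toolx yaw -95.5 F [-0.9 -0.6  0. ] w 0.2
shift [0.3005 0.6266 0.1019] turn [ 0.     -0.0002 -0.    ] j [ 0.58  0.6   0.04  0.   -1.   -0.68]
shift by target axes (turn first) [0.3005 0.6266 0.1018]
tool jig [ 21.9 227. ]
strip jig 16520 [ 18.3 150.3] [ 50.5 103.5] 0.4 [[-7.300000190734863, 201.89999389648438], [-6.599999904632568, 98.30000305175781], [43.900001525878906, 98.69999694824219], [43.099998474121094, 202.1999969482422]]
```

View pics/w7.png

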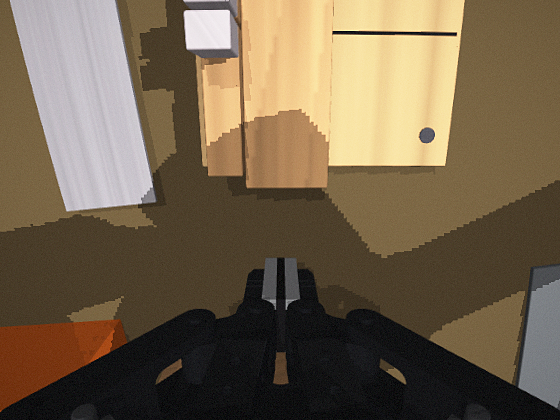

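Strip end at (285,188) overhangs the board end, ready to be pushed in toward the stop.

play_rows:
  travel:
    - [0,0.002,0.035]
    - [0,0,0.035]
    - [0,0,0.005]
    - [0,0,0]
    - [0.006,0,0]
    - [0.006,0,0]
    - [0.004,0,0]
    - [0.004,0,0]
    - [0.003,0,0]
    - [0,0,0]
    - [0,0,0]
  rotation:
    - [0,0,0]
    - [0,0,0]
    - [0,0,0]
    - [0,0,0]
    - [0,0,0]
    - [0,0,0]
    - [0,0,0]
    - [0,0,0]
    - [0,0,0]
    - [0,0,0]
    - [0,0,0]
  grip: [0,0,0,0,0,0,0,0,0,0,0]

```text
clock: 19.42
position: [648.3, 216.2, 27.7]
ee_rot: [-0.672, 0.74, 0.0, -0.0]
contact_force: [-0.1, 0.0, 0.7]
gripper_width: -0.1
```

play_rows:
  travel:
    - [0.001,0,0]
    - [0.001,0,0]
    - [0,0,0]
    - [0,0,0]
  rotation:
    - [0,0,0]
    - [0,0,0]
    - [0,0,0]
    - [0,0,0]
  grip: [0,0,0,0]

```text
clock: 19.75
position: [648.3, 214.8, 27.3]
ee_rot: [-0.672, 0.74, -0.0, 0.0]
contact_force: [0.4, 1.3, 1.0]
gripper_width: 0.2
```

Run:
```python
from h import *
s=arm.read_state(); print("tool jig",tojig(s["position"]).round(1))
```

```text
tool jig [ 20.1 202.3]
```

play_rows:
  travel:
    - [0.001,0,0]
    - [0.001,0,0]
    - [0,0,0]
    - [0,0,0]
  rotation:
    - [0,0,0]
    - [0,0,0]
    - [0,0,0]
    - [0,0,0]
  grip: [0,0,0,0]

```text
clock: 20.08
position: [648.5, 214.3, 27.4]
ee_rot: [-0.673, 0.74, 0.0, 0.002]
contact_force: [0.5, 5.0, -0.3]
gripper_width: 0.2
```

play_rows:
  travel:
    - [0.001,0,0]
    - [0,0,0]
    - [0,0,0]
  rotation:
    - [0,0,0]
    - [0,0,0]
    - [0,0,0]
  grip: [0,0,0]

```text
clock: 20.33
position: [648.7, 214.2, 27.5]
ee_rot: [-0.673, 0.74, 0.0, 0.002]
contact_force: [-0.0, 7.6, -1.0]
gripper_width: 0.2
```

End is against the stop (7.6 N). Repeating a light fence push at the strip's new middle.

play_rows:
  travel:
    - [-0.01,0,0]
    - [0,0,-0.035]
    - [0,0,-0.04]
    - [0.035,0.015,0]
    - [0.035,0.015,0]
    - [0.035,0.015,0]
    - [0.035,0.015,0]
    - [0,0,0]
    - [0,0,0.035]
    - [0,0,0.035]
    - [0,0,0.005]
    - [0,0,0]
  rotation:
    - [0,0,0]
    - [0,0,0]
    - [0,0,0]
    - [0,0,0]
    - [0,0,0]
    - [0,0,0]
    - [0,0,0]
    - [0,0,0]
    - [0,0,0]
    - [0,0,0]
    - [0,0,0]
    - [0,0,0]
  grip: [0,0,0,0,0,0,0,0,0,0,0,0]

```text
clock: 21.33
position: [573.8, 87.0, 25.0]
ee_rot: [-0.672, 0.74, 0.001, -0.003]
contact_force: [0.0, 0.4, 0.4]
gripper_width: -0.0
```

Run:
```python
from h import *
s=arm.read_state(); print(s["position"],s["contact_force"],"tool jig",tojig(s["position"]).round(1))
```

```text
[573.76425004  86.95700526  24.99942992] [0.03661059 0.3967951  0.42849122] tool jig [-41.6  67.7]
```

play_rows:
  travel:
    - [0,-0.006,-0.001]
    - [0,-0.006,0]
    - [0,-0.004,0]
    - [0,-0.003,0]
    - [0,-0.002,0]
    - [0,-0.002,0]
    - [0,0,0]
    - [0,0,0]
    - [0,0,0]
  rotation:
    - [0,0,0]
    - [0,0,0]
    - [0,0,0]
    - [0,0,0]
    - [0,0,0]
    - [0,0,0]
    - [0,0,0]
    - [0,0,0]
    - [0,0,0]
  grip: [0,0,0,0,0,0,0,0,0]

```text
clock: 22.08
position: [598.4, 85.9, 29.4]
ee_rot: [-0.672, 0.74, 0.0, -0.0]
contact_force: [-2.3, 1.2, 5.2]
gripper_width: 0.2
```

play_rows:
  travel:
    - [0,-0.001,0]
    - [0,-0.001,0]
    - [0,0,0]
    - [0,0,0]
  rotation:
    - [0,0,0]
    - [0,0,0]
    - [0,0,0]
    - [0,0,0]
  grip: [0,0,0,0]

```text
clock: 22.42
position: [599.5, 85.5, 29.5]
ee_rot: [-0.672, 0.74, 0.001, -0.001]
contact_force: [-5.7, 1.3, 7.4]
gripper_width: 0.0
```

play_rows:
  travel:
    - [0,0.006,0]
    - [0,0.01,0]
    - [0,0,-0.035]
    - [0,0,-0.04]
    - [0,0,-0.04]
    - [0,0,-0.04]
    - [0,0,-0.04]
    - [0.0,0.02,-0.02]
    - [0,0,0]
    - [0,0,0]
    - [0,0,0]
  rotation:
    - [0,0,0]
    - [0,0,0]
    - [0,0,0]
    - [0,0,0]
    - [0,0,0]
    - [0,0,0]
    - [0,0,0]
    - [0,0,0]
    - [0,0,0]
    - [0,0,0]
    - [0,0,0]
  grip: [0,0,0,0,0,0,0,0,0,0,0]

```text
clock: 23.33
position: [564.1, 89.0, 242.4]
ee_rot: [-0.672, 0.74, 0.001, -0.001]
contact_force: [0.3, 0.7, -0.5]
gripper_width: 0.1
```

Run:
```python
from h import *
plan([0,0,0],None)
d=cam("wrist"); cv2.imwrite("pics/w8.png",cv2.resize(d["image"][:330,100:400],None,fx=1.8,fy=1.8)); np.save("w8.npy",d,allow_pickle=True); strip(d)
```

```text
t 23.33 pos [564.1  89.  242.4] toolx yaw -95.5 F [ 0.3  0.7 -0.5] w 0.1
shift [0.1426 0.5526 0.2433] turn [ 0.0015 -0.0001 -0.    ] j [ 0.44  0.29 -0.11 -0.   -1.18 -0.54]
shift by target axes (turn first) [0.1427 0.5529 0.2424]
strip jig 11423 [18.4 65.1] [ 50.8 250.8] 0.15 [[-7.300000190734863, 190.5], [-6.599999904632568, -60.29999923706055], [44.099998474121094, -60.20000076293945], [43.5, 190.60000610351562]]
```

View pics/w8.png

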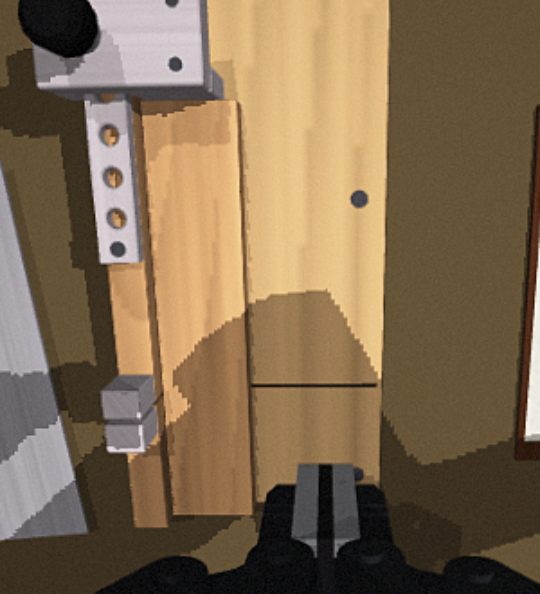

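Strip (crop columns 142–252) lies along the fence with its end under the stop's edge at (190,100), across the slot at row 385. One numeric check of the fence gap from depth, in wrist, side and scene views.

Run:
```python
from h import *
def chk(n,d):
    v,u=np.mgrid[0:420,0:560]; v=v.ravel();u=u.ravel(); A=bydepth(d,np.c_[u,v]); q=tojig(A); k=d["depth"][v,u]>0
    for y0,y1 in((-45,0),(0,90),(130,180)):
        y=k&(q[:,1]>y0)&(q[:,1]<y1); f=y&(np.abs(A[:,2]-50)<2.5)&(q[:,0]>35)&(q[:,0]<70); s=y&(np.abs(A[:,2]-36)<3)&(q[:,0]>-20)&(q[:,0]<50)
        g=y&(A[:,2]<30)&(q[:,0]>38)&(q[:,0]<50)
        if f.sum()>5 and s.sum()>5: print(n,y0,"fence min x",np.percentile(q[f,0],[2,98]).round(1),"strip x",np.percentile(q[s,0],[2,98]).round(1),"low px near fence",g.sum(),f.sum(),s.sum(),"z",np.median(A[f,2]).round(1),np.median(A[s,2]).round(1))
    s=k&(np.abs(A[:,2]-36)<3)&(q[:,0]>5)&(q[:,0]<38)&(abs(q[:,1])<215); print(n,"strip y",np.percentile(q[s,1],[1,99]).round(1))
chk("wrist",np.load("w8.npy",allow_pickle=True).item())
chk("side",cam("side"))
s=cam("scene"); np.save("scene9.npy",s,allow_pickle=True); chk("scene",s)
```

```text
wrist -45 fence min x [43.8 59.7] strip x [-5.2 44.1] low px near fence 0 232 2688 z 49.7 35.4
wrist 0 fence min x [43.9 63.1] strip x [-5.7 44.1] low px near fence 0 1279 4642 z 49.4 35.4
wrist 130 fence min x [43.5 62.8] strip x [-6.2 43.4] low px near fence 0 677 1970 z 49.3 35.3
wrist strip y [-47.5 187.1]
side 0 fence min x [42.2 60.9] strip x [-8.3 43.8] low px near fence 0 49 225 z 49.5 35.9
side 130 fence min x [39.6 60.7] strip x [-8.5 43.9] low px near fence 0 30 104 z 50.3 36.0
side strip y [-61.2 186.9]
scene -45 fence min x [48.8 67.6] strip x [-1.6 30.5] low px near fence 0 18 33 z 50.2 34.4
scene 0 fence min x [47.4 68.2] strip x [-0.9 35.1] low px near fence 0 33 68 z 49.1 34.1
scene 130 fence min x [48.5 64.7] strip x [-3.  36.6] low px near fence 0 24 60 z 49.1 34.1
scene strip y [-49.9 191.7]
```

Run:
```python
from h import *
d=np.load("w8.npy",allow_pickle=True).item()
for x in (15,25,35):
    Y=np.arange(-42,-60,-1.0); P=np.c_[np.full(len(Y),x),Y]@J.T+O
    uv=proj(d,np.c_[P,np.full(len(Y),36)]); A=bydepth(d,uv); print(x,[(int(y),round(float(tojig(a)[1])),round(float(a[2]))) for y,a in zip(Y,A)])
w=cam("wrist")["image"]; c=w[30:100,170:250]; cv2.imwrite("pics/w9.png",cv2.resize(c,None,fx=7,fy=7,interpolation=cv2.INTER_NEAREST))
# bystanders moved?
a=np.load("side0.npy",allow_pickle=True).item()["image"].astype(int);b=cam("side")["image"].astype(int)
m=((abs(a-b).max(2)>60)*255).astype(np.uint8); n,l,st,ce=cv2.connectedComponentsWithStats(m); print([(s[:5].tolist()) for s in st[1:] if s[4]>25])
```

```text
15 [(-42, -42, 34), (-43, -43, 36), (-44, -44, 36), (-45, -45, 34), (-46, -46, 34), (-47, -47, 35), (-48, -48, 35), (-49, -49, 34), (-50, -50, 40), (-51, -49, 54), (-52, -49, 59), (-53, -49, 63), (-54, -49, 71), (-55, -50, 75), (-56, -50, 80), (-57, -50, 81), (-58, -51, 81), (-59, -52, 82)]
25 [(-42, -42, 35), (-43, -43, 35), (-44, -44, 35), (-45, -45, 35), (-46, -46, 36), (-47, -47, 36), (-48, -48, 36), (-49, -49, 35), (-50, -49, 40), (-51, -49, 53), (-52, -49, 59), (-53, -49, 66), (-54, -49, 70), (-55, -49, 76), (-56, -49, 82), (-57, -51, 80), (-58, -51, 82), (-59, -52, 82)]
35 [(-42, -42, 35), (-43, -43, 36), (-44, -44, 36), (-45, -45, 35), (-46, -46, 36), (-47, -47, 36), (-48, -48, 35), (-49, -49, 34), (-50, -49, 41), (-51, -50, 47), (-52, -49, 58), (-53, -48, 71), (-54, -49, 75), (-55, -49, 80), (-56, -49, 82), (-57, -51, 81), (-58, -51, 82), (-59, -52, 82)]
[[0, 0, 110, 222, 8739], [91, 0, 215, 156, 5759], [79, 25, 16, 8, 69], [99, 26, 29, 26, 404], [274, 36, 30, 10, 189], [96, 44, 8, 22, 72], [112, 54, 17, 8, 68], [121, 56, 30, 76, 1215], [107, 64, 4, 15, 40], [301, 181, 10, 7, 31], [291, 182, 8, 8, 33], [36, 184, 72, 105, 2983], [315, 186, 19, 11, 70], [259, 191, 93, 46, 1244], [205, 224, 13, 9, 74], [127, 228, 28, 61, 592], [150, 232, 8, 16, 38], [114, 244, 27, 27, 204], [102, 275, 10, 11, 29], [310, 289, 88, 42, 1338], [96, 290, 17, 24, 215], [161, 298, 8, 7, 28]]
```

View pics/w9.png

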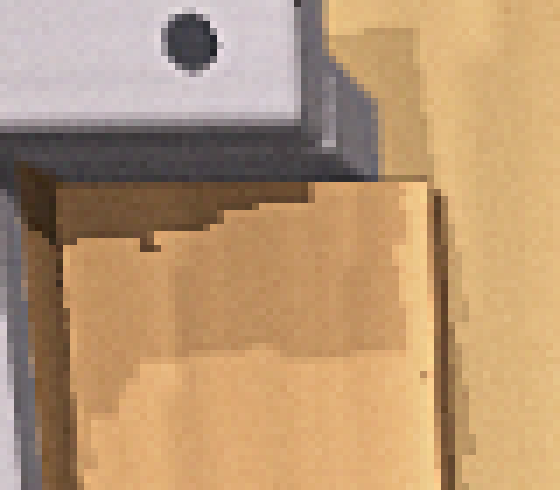

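The crop shows the strip's end meeting the stop's foot (row 180) with no gap. The depth profile agrees: the strip's top meets the stop face at y ≈ −49.5. The gripper is well clear, so I'm handing in.

```bash
python3 -c "
from h import *
s=arm.read_state();print(s['clock'],s['position']);print(workorder.job_done())"
```

```text
23.5833 [564.63074944  88.84277017 241.78546054]
the job is handed in; nothing more can be done
None
```

The jig is set for a 160 mm side, and the long pine strip is laid across the saw slot against the fence and the stop. I handed the job in at 23.6 s of the 72 s.

- **Sample:** the finished side on the clipboard measured 162 × 53 mm, so it is the 160 mm one.
- **Stop:** I pulled the knob up until the force rose past the spring's 9.5 N, about 14 mm. Then I slid the stop 40 mm and let the pin down. The knob is back at its pin-down height, and the free holes visible on either side put the pin in the 160 hole.
- **Strip:** I laid it on the board clear of the fence, pushed it to the fence, then along to the stop, then lightly to the fence again.
- **Fence check:** in the wrist view the strip spans jig x −5 to 44 and the fence edge reads 44, with no gap visible between them.
- **Stop check:** the strip meets the stop face at jig y of about −49.5, where −50 is expected.

The side and scene cameras put the strip and the fence up to about 5 mm off the wrist values, but both shifted the same way. I take that as camera calibration and coarse resolution, not a real gap. In the last light fence push the gripper stood 2 mm further in and saw 7 N upward. The pictures afterwards showed the strip flat and straight.

I only compared before and after pictures from the side camera for the other things on the table. The differences there fit the arm, its shadow and the parts I meant to move, but I did not measure each one.

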